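# Centre the wobbly glass door knob on its stand

### The job

The glass door knob stands well off-centre on its small round wooden stand. Nudge it with light touches of the fingers until it stands upright and still in the middle of the stand, with the stand's rim showing evenly all round its metal plate. Do not squeeze it, pick it up, tip it over or push hard, do not shift the stand, and leave everything else on the bench where it is.

Things in the scene. Friction and masses are not known exactly. Their poses are not given: they have to be found in the camera images.
- knob_foot (a point): the glass door knob, all round, standing upright, 54 mm high; this point is the centre of its underside, z up its axis. From the bottom: a brass boss 28 mm across, 5 mm high, on which it stands; a round brass plate 58 mm across from 5 to 14 mm height (straight edge up to 12 mm); a neck 20 mm across up to 22 mm; a glass head up to 50 mm across (widest at 36 mm height)
- knob: the same knob, same origin and z. 0.15 to 0.29 kg, top-heavy (centre of mass about 30 mm up): pushed level at the edge of its plate it slides on the stand; pushed at the glass, or pressed down on the plate, it tips. Sliding takes about 1 to 3 N and it stops when the push stops
- stand_top (a point): the knob's stand, turned dark wood, loose on the bench, 0.8 kg; this point is the centre of its flat round top, 60 mm above the bench, z up. The top is a disc 68 mm across and 14 mm thick; below it a column 40 to 52 mm across and a foot 84 mm across and 12 mm high
- stand: the same stand: its origin is the centre of its underside, on the bench, z up
- wedge: bystander: green silicone doorstop wedge, 120 x 40 mm, up to 30 mm high; origin under its centre, x along its length
- shoe_horn: bystander: grey plastic shoe horn lying flat, about 185 x 42 mm, 12 mm high; origin on its underside near mid-length, x along its length
- hook_plate: bystander: brass-tone key hook plate lying on its back, 160 x 45 mm, its four hooks up to 31 mm high; origin under its centre, x along its length
- polish_tin: bystander: flat round metal tin, 76 mm across, 28 mm high; origin under its centre
- shoe_brush: bystander: shoe brush, bristles down, 150 x 45 mm, 40 mm high; origin under its centre, x along its length
- key_dish: bystander: white ceramic key bowl, 100 mm across, 28 mm high; origin under its centre
Things that resemble listed ones, but are neither listed nor needed, are in the scene too. What is meant by the knob is not orange, and is the larger of those in its own colour.

How it is judged (in metres and radians):
At the end, for the whole second after the job is handed in: The knob stands upright (within 0.06 rad) and still on top of the stand, its axis within 5 mm of the middle of the stand's top; the stand is within 15 mm and every bystander within 20 mm of where it began (horizontal distance between knob_foot and stand_top below 0.005 m and z of knob_foot in the frame of stand between 0.056 and 0.064 m and angle between each of knob_foot, stand_top's own z axis and vertical below 0.06 rad and distance of stand_top from where it was at the start of the episode below 0.015 m and linear speed of knob below 0.01 m/s and angular speed of knob below 0.1 rad/s and distance of each of wedge, shoe_horn, hook_plate, polish_tin, shoe_brush, key_dish from where it was at the start of the episode below 0.02 m); the robot touches nothing.
It fails at once if the knob is pushed hard or squeezed (more than 15 N from the robot) (contact force between any of the fingers, the arm and knob above 15 N).
It fails at once if the knob is lifted more than 10 mm off the stand or knocked off it (z of knob_foot in the frame of stand above 0.07 m or z of knob_foot in the frame of stand below 0.05 m).
It fails at once if the knob is tipped by more than 0.35 rad (angle between knob_foot's own z axis and vertical above 0.35 rad).
It fails at once if the stand is shifted by more than 15 mm (distance of stand_top from where it was at the start of the episode above 0.015 m).
It fails at once if a bystander is shifted by more than 20 mm (distance of any of wedge, shoe_horn, hook_plate, polish_tin, shoe_brush, key_dish from where it was at the start of the episode above 0.02 m).
It also fails if it takes over 45 s, if anything falls off the work surface, if the arm or the gripper's body presses on something with over 40 N, if the wrist force passes 120 N, or if a joint passes its speed limit or range.

### The arm

A 7-joint arm with a two-finger parallel gripper is mounted at the origin on the work surface. World frame = base frame: x ahead of the robot, y to its left, z up, the work surface at z = 0. Lengths are in m, angles in degrees, forces in N, time in s.
With the tool pointing down it reaches from about 0.425 to 0.875 m from the base axis. Payload 4.7 kg.
Tool frame: the origin (TCP) lies midway between the tips of the shut fingers; the grasp point (between the pads) lies 19 mm behind it; y points along the fingers, x is the direction in which the jaws open and shut, and the axes are right-handed (so a half turn about y gives the same grasp; the last joint's range is limited). The gripper opens to 87 mm and grips with 3 to 60 N. Pads are 19 mm wide; open, the fingers measure 117 mm over their backs; the gripper's body (75 mm by 190 mm) begins 51 mm behind the grasp point.
Start: joints at [75.693, 18.392, -4.016, 83.108, 1.295, 78.541, -3.26], TCP at [0.169, -0.628, 0.223] pointing down, gripper open.
Joint ranges: [-163.93, 163.93], [-17.29, 119.83], [-79.2, 71.16], [3.27, 140.29], [-89.18, 269.18], [5.43, 117.66], [-154.24, 154.24]. Speed limits (degrees/s): [147.25, 147.25, 180, 180, 180, 180, 180].

### API

Orientations are given as [roll, pitch, yaw] about the fixed x, y, z axes, in that order (R = Rz(yaw) Ry(pitch) Rx(roll)).
In Python, from cell import env gives the robot as it stands.
- The arm moves only by the tool carry_out, never from a script. Its argument "targets" is a list of rows, each a list of 2 entries, a list of its own where there are three numbers: the shift along the tool's x, y, z in mm, then the turn, a rotation vector about the tool's x, y, z in degrees. A call has 1 to 12 rows; each row shifts and turns the commanded pose from where the row before left it, along the tool's axes as they then stand; what a row does not reach is not made up. A row lasts 1/10 s, in which the tool goes at most 50 mm and 8.59 degrees, less where a joint would pass 70% of its speed; a pose out of reach is approached as far as the arm can. A call with a gripper value outside its range is refused whole. "jaw" is the opening, from 0 (shut) to 1 (fully open), set as the call begins (left out, the last holds). The fingers move at their own pace and stop on an object; "squeeze" is the grip in N (left out, the last holds). Time passes only in rows, so rows that do not move let the fingers close. It gives the time, the measured TCP pose, the force and the opening at its end, in the units of the state.
- env.get_obs(): the state, without advancing time (a new reading comes with each control period).
- env.read_camera(name): name is "scene" or "top" or "wrist"; returns the picture (420x560x3 uint8, red, green, blue); there is no depth.
- env.get_calibration(name): a dict with "fx", "fy", "cx", "cy" (pixels), "R" (3x3) and "t" (3): a world point X has camera coordinates R X + t; the wrist camera has in their place "hand_eye" (4x4, takes a point from camera to tool coordinates, whose origin is the TCP and whose axes are the tool frame's). Camera axes: x right, y down, z forward; pixel columns grow to the right and rows downward; lengths in m; the calibration is good to about 2 mm. A picture is of the moment at which its call begins: read the wrist's pose just before it. get_calibration takes no time and is no camera call.
- env.sign_off(): hands the job in, once; it reports no verdict.
Trained networks look in the newest picture that a camera, given by its name, has taken for a name from the list of things; names that differ only in an ending like _2 or _b are one class to them, and where a whole thing is asked for, a point or a joint stands for the part that bears it (a point fixed in the world has none). Each returns a list of dicts, best first, with "p" (0 to 1); they miss things now and then, are a little off and sometimes report something else, mostly with a low value. They report only what shows in the picture. A call takes as long as a camera call. They do not tell look-alikes from the thing itself.
- env.outline_of(camera, label): "mask" (420x560 bool, what is visible of it) and "xy" ([column, row] in pixels, amid what is visible of it).
The state is a dict: "time_s": time; "qpos": joint angles; "joint_velocities": joint speeds; "effort": joint torques, N m; "tool_pos": TCP position; "tool_rot": TCP orientation; "force": force on the tool from outside, world axes, zero at the start; "wrist_torque": the same for the moment, N m; "grip_width": finger opening in m.
Only numpy, scipy, OpenCV 4.12 (cv2) and the standard library are available. Lean on these libraries where they do the work, as an engineer would, in place of code of your own. Each camera call takes 0.05 s, during which the arm holds its last target.

## Working session

There is one attempt and no reset: what is moved stays moved. The work goes in short steps, Python scripts to look and compute and a tool call to move; the robot and the scene stay as the last step left them, time stands still between calls to the robot, and variables do not carry over. Pictures are saved under pics/ and viewed, and the job is handed in when it is done.

Besides the shell and the picture viewer there is one more tool, called after "Emit:" as name(argument=value, ...) on one line, values as JSON. carry_out: Moves the arm, as the interface text tells. Its arguments: {"type":"object","properties":{"targets":{"type":"array","items":{"type":"array"}},"jaw":{"type":"number"},"squeeze":{"type":"number"}},"required":["targets"]}

```bash
mkdir -p pics; cat > h.py <<'E'
import numpy as np, cv2
from cell import env
from scipy.spatial.transform import Rotation as Ro
def snap(n,f,crop=None,s=1):
    im=env.read_camera(n)
    o=im if crop is None else im[crop[1]:crop[3],crop[0]:crop[2]]
    o=cv2.resize(o,None,fx=s,fy=s,interpolation=cv2.INTER_CUBIC)
    cv2.imwrite('pics/'+f,o[:,:,::-1]); return im
def proj(n,X):
    c=env.get_calibration(n);p=np.array(c['R'])@np.array(X)+np.array(c['t'])
    return np.array([c['fx']*p[0]/p[2]+c['cx'],c['fy']*p[1]/p[2]+c['cy']])
def back(n,uv,z):
    c=env.get_calibration(n);R=np.array(c['R']);t=np.array(c['t'])
    d=R.T@np.array([(uv[0]-c['cx'])/c['fx'],(uv[1]-c['cy'])/c['fy'],1]);o=-R.T@t
    return o+d*(z-o[2])/d[2]
E
python3 - <<'E'
from h import *
snap('top','t0.png',s=1.4);
for l in ['knob','stand']:
    for d in env.outline_of('top',l): print('top',l,d['p'],d['xy'],d['mask'].sum())
snap('scene','s0.png',s=1.4)
for l in ['knob','stand']:
    for d in env.outline_of('scene',l): print('scene',l,d['p'],d['xy'],d['mask'].sum())
print(env.get_obs()); print(env.get_calibration('wrist'))
for n in('top','scene'):
    c=env.get_calibration(n); print(n,c['fx'],-np.array(c['R']).T@c['t'], np.array(c['R'])[2])
E
```

```text
top knob 0.9 [308.8, 172.4] 505
top knob 0.84 [297.0, 224.2] 461
top knob 0.73 [334.6, 142.5] 209
top stand 0.83 [293.9, 179.1] 545
top stand 0.58 [129.3, 288.1] 1368
scene knob 0.73 [247.0, 288.7] 304
scene knob 0.67 [255.4, 214.1] 397
scene knob 0.62 [265.8, 235.7] 602
scene knob 0.25 [141.3, 297.6] 1498
scene stand 0.79 [274.4, 255.4] 832
{'time_s': 0.3, 'qpos': array([75.69484704, 18.40955718, -4.01593998, 83.12794066,  1.29486792,
       78.53885916, -3.26039935]), 'joint_velocities': array([-0.02437127, -0.09779838, -0.05470541, -0.20473899,  0.10749991,
        0.0765916 ,  0.17958804]), 'effort': array([ 8.06862899e-04, -4.90531254e+01, -4.02127113e-01, -3.12213206e+01,
       -6.36657164e-02,  3.87299282e-02,  1.45212653e-04]), 'tool_pos': array([ 0.16940049, -0.62739053,  0.22220762]), 'tool_rot': array([-9.00033543e+01,  3.12009030e-02, -7.48861775e+01]), 'force': array([0.21440871, 0.62558035, 0.05645523]), 'wrist_torque': array([-0.00925979, -0.00342314, -0.00748707]), 'grip_width': 0.08681376328835003}
{'fx': 333.59699475524985, 'fy': 333.59699475524985, 'cx': 278.62229085295706, 'cy': 213.58089121109083, 'hand_eye': array([[ 9.99999542e-01, -2.85589586e-05,  9.57096675e-04,
         6.86933757e-05],
       [-9.32536202e-04, -2.55902253e-01,  9.66702212e-01,
        -1.62789058e-01],
       [ 2.17315187e-04, -9.66702662e-01, -2.55902163e-01,
         7.01806852e-02],
       [ 0.00000000e+00,  0.00000000e+00,  0.00000000e+00,
         1.00000000e+00]])}
top 482.4300738064687 [ 0.42406457 -0.07289167  1.16215695] [ 0.11939322  0.01585552 -0.99272044]
scene 414.5135703166625 [ 1.14710261 -0.30661276  0.82731823] [-0.59977001  0.24904493 -0.7604292 ]
```

View pics/t0.png

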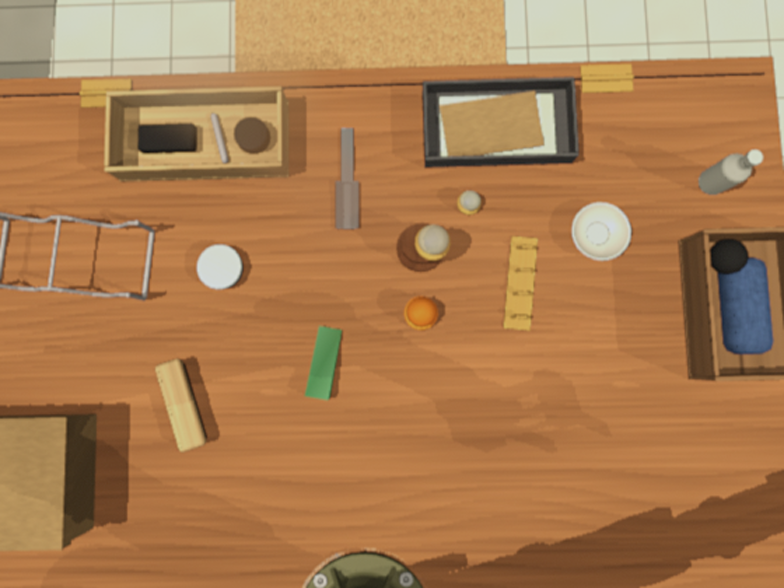

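View pics/s0.png

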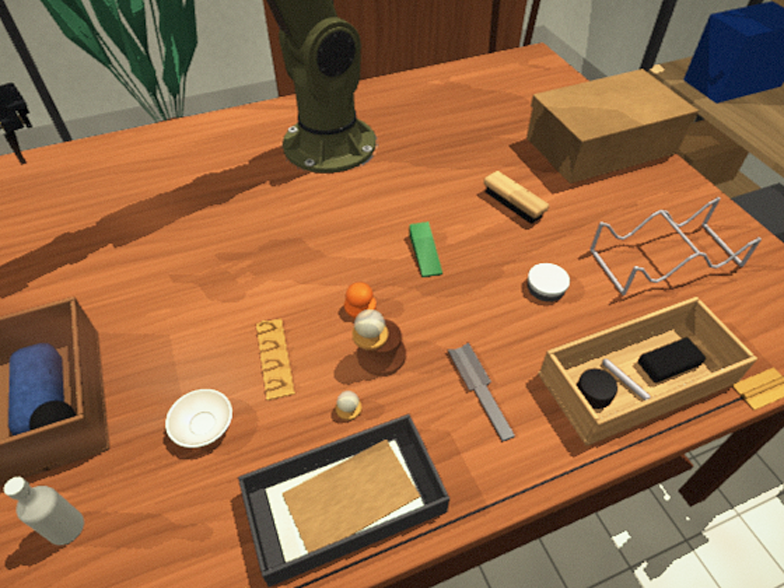

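Candidates for the knob in the top picture: glass on the dark stand (309,172), orange (301,224), and small clear one on the bench (335,143). The description points to the one at (309,172), which is clear, larger and on the stand. I'll check that in a close crop and measure it.

```bash
python3 - <<'E'
from h import *
a=snap('top','t1.png',(260,135,350,205),7)
b=snap('scene','s1.png',(225,200,315,275),7)
c=env.get_calibration('top');print(np.round(np.array(c['R']),3))
# rough
print('head',back('top',(309,172),0.096),'stand?',back('top',(294,179),0.06))
for n,uv in(('top',(309,172)),('scene',(265.8,235.7))): print(n,back(n,uv,.09))
E
```

```text
[[-0.023 -1.    -0.019]
 [-0.993  0.025 -0.119]
 [ 0.119  0.016 -0.993]]
head [ 0.6133368 -0.1276712  0.096    ] stand? [ 0.60422298 -0.09439281  0.06      ]
top [ 0.61440197 -0.12797948  0.09      ]
scene [ 0.62546409 -0.12600285  0.09      ]
```

View pics/t1.png

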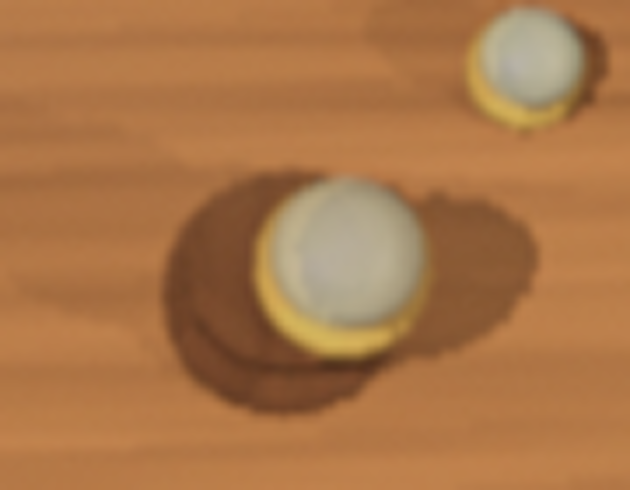

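View pics/s1.png

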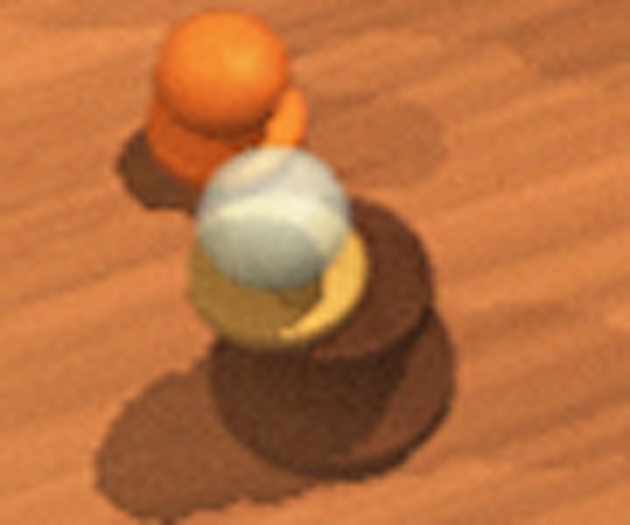

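```bash
cat >> h.py <<'E'
from scipy.optimize import minimize
KN=[(0,14),(5,14),(5,29),(12,29),(14,26),(22,10),(28,21),(36,25),(44,22),(50,14),(54,5)]
ST=[(0,42),(12,42),(14,22),(46,26),(46,34),(60,34)]
A=np.linspace(0,2*np.pi,49)[:-1]
def cam(n,o=None):
    c=env.get_calibration(n)
    if n!='wrist': return c,np.array(c['R']),np.array(c['t'])
    o=o or env.get_obs(); T=np.eye(4);T[:3,:3]=Ro.from_euler('xyz',o['tool_rot'],degrees=True).as_matrix();T[:3,3]=o['tool_pos']
    W=np.linalg.inv(T@np.array(c['hand_eye'])); return c,W[:3,:3],W[:3,3]
def pj(C,X):
    c,R,t=C; p=X@R.T+t; return np.c_[c['fx']*p[:,0]/p[:,2]+c['cx'],c['fy']*p[:,1]/p[:,2]+c['cy']]
def circ(x,y,z,r): return np.c_[x+r*np.cos(A),y+r*np.sin(A),0*A+z]
def sil(C,xy,prof,z0,off=0,U=4,shape=(420,560)):
    m=np.zeros((shape[0]*U,shape[1]*U),np.uint8)
    R=[pj(C,circ(xy[0],xy[1],z0+h/1e3,r/1e3)) for h,r in prof]
    for a,b in zip(R[:-1],R[1:]):
        h=cv2.convexHull(np.r_[a,b].astype(np.float32))[:,0]
        cv2.fillPoly(m,[np.round((h+.5)*U-.5).astype(np.int32)],1)
    return m
E
python3 - <<'E'
from h import *
for n in('top','scene'):
    env.read_camera(n); C=cam(n)
    ks=env.outline_of(n,'knob'); ss=env.outline_of(n,'stand')
    tgt=(308.8,172.4) if n=='top' else (265.8,235.7)
    k=min(ks,key=lambda d:np.hypot(*(np.array(d['xy'])-tgt)))['mask']
    s=min(ss,key=lambda d:np.hypot(*(np.array(d['xy'])-tgt)))['mask']
    up=lambda m:cv2.resize(m.astype(np.uint8),None,fx=4,fy=4,interpolation=cv2.INTER_NEAREST)
    K,S=up(k),up(k|s)
    def iou(a,b): return (a&b).sum()/(a|b).sum()
    f=lambda p:-iou(sil(C,p,KN,.06),K)
    x0=back(n,tgt,.085)[:2]; r=minimize(f,x0,method='Nelder-Mead',options=dict(initial_simplex=[x0,x0+[.01,0],x0+[0,.01]],xatol=1e-4))
    km=sil(C,r.x,KN,.06)
    g=lambda p:-iou(sil(C,p,ST,0)|km,S)
    x1=r.x+[0,.015]; q=minimize(g,x1,method='Nelder-Mead',options=dict(initial_simplex=[x1,x1+[.01,0],x1+[0,.01]],xatol=1e-4))
    print(n,r.x,r.fun,q.x,q.fun,(q.x-r.x)*1e3)
    im=cv2.resize(env.read_camera(n),None,fx=6,fy=6,interpolation=cv2.INTER_CUBIC)
    for (x,y),P,z0,col in((r.x,KN,.06,(0,255,255)),(q.x,ST,0,(0,255,0))):
        for h,rr in P:
            if (h,rr) in((12,29),(36,25),(60,34),(0,42)):
                cv2.polylines(im,[np.round((pj(C,circ(x,y,z0+h/1e3,rr/1e3))+.5)*6-.5).astype(np.int32)],True,col,1)
    u=np.array(tgt)*6; cv2.imwrite(f'pics/fit_{n}.png',im[int(u[1])-250:int(u[1])+250,int(u[0])-350:int(u[0])+350,::-1])
E
cd pics; python3 -c "
import cv2,numpy as np
a=[cv2.resize(cv2.imread(f'fit_{n}.png')[50:450,150:550],(400,400)) for n in('top','scene')];cv2.imwrite('fit.png',np.hstack(a))"
```

```text
top [ 0.61719235 -0.12794409] -0.9413234944060938 [ 0.61950108 -0.11030738] -0.9305676602173029 [ 2.30872154 17.63671398]
scene [ 0.61396962 -0.12886184] -0.9494918699186992 [ 0.61606183 -0.10921163] -0.9661597960798102 [ 2.09221499 19.65020285]
```

View pics/fit.png

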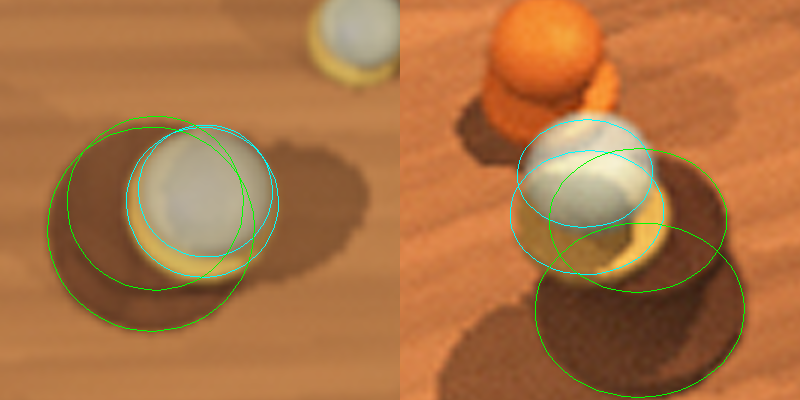

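The crop and both fits agree that the large clear knob is on the stand. The knob is at about (0.6155, -0.1285) and the stand at about (0.618, -0.110), so it needs roughly +19 mm in y and +2 mm in x. I'll hover over it for a close look.

Emit:
carry_out(targets=[[[-20,3,30],[0,0,0]],[[-20,3,30],[0,0,0]],[[-20,3,30],[0,0,0]],[[-20,3,30],[0,0,0]],[[-20,3,30],[0,0,0]],[[-20,3,30],[0,0,0]],[[-20,3,30],[0,0,0]],[[-20,3,30],[0,0,0]],[[-20,3,30],[0,0,0]],[[-20,3,30],[0,0,0]],[[-20,3,30],[0,0,0]],[[-20,3,30],[0,0,0]]], jaw=1)

```text
time_s: 2.0
tool_pos: [0.4553, -0.3009, 0.1867]
tool_rot: [-90.0, -0.0, -74.9]
force: [0.3, -0.7, -0.2]
grip_width: 0.0865
```

Emit:
carry_out(targets=[[[-17,4,17],[0,2.2,0]],[[-17,4,17],[0,2.2,0]],[[-17,4,17],[0,2.2,0]],[[-17,4,17],[0,2.2,0]],[[-17,4,17],[0,2.2,0]],[[-17,4,17],[0,2.2,0]],[[-17,4,17],[0,2.2,0]],[[-17,3,17],[0,2.2,0]],[[-17,3,17],[0,2.2,0]],[[-17,3,17],[0,2.2,0]],[[0,0,0],[0,0,0]]])

```text
time_s: 3.1
tool_pos: [0.6091, -0.1143, 0.1491]
tool_rot: [-90.0, 0.2, -96.6]
force: [0.3, -0.3, 0.6]
grip_width: 0.0869
```

```bash
python3 - <<'E'
from h import *
o=env.get_obs(); print(o['tool_pos'],o['tool_rot'])
im=snap('wrist','w1.png',s=1.4)
for l in ['knob','stand']:
    for d in env.outline_of('wrist',l): print(l,d['p'],d['xy'],d['mask'].sum())
E
```

```text
[ 0.60912582 -0.11433497  0.14912983] [-89.96702707   0.15724871 -96.63746686]
knob 0.92 [364.7, 95.3] 1967
knob 0.92 [284.0, 316.9] 1665
knob 0.63 [296.5, 215.1] 5185
stand 0.8 [256.5, 182.1] 3728
```

View pics/w1.png

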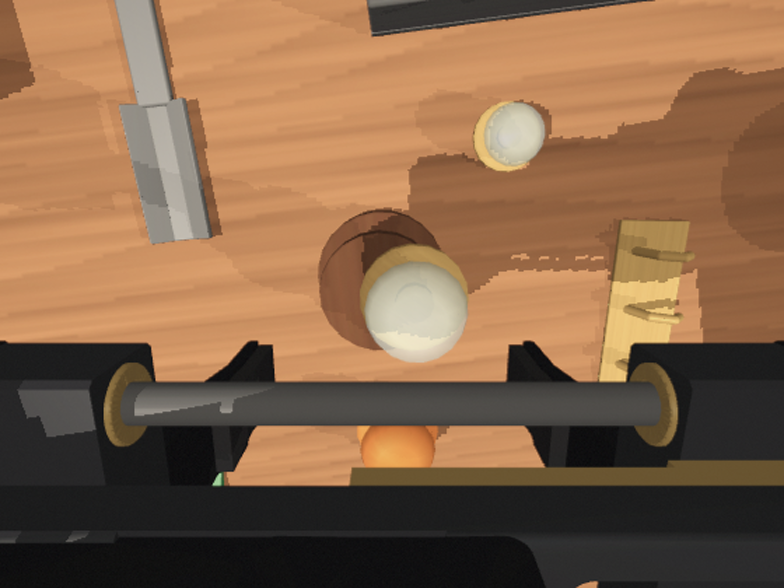

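The wrist view shows the glass knob at (297,215) and the stand's top disc offset to its left. I'll fit both in this picture.

```bash
cat >> h.py <<'E'
def iou(a,b): return (a&b).sum()/(a|b).sum()
def up(m): return cv2.resize(m.astype(np.uint8),None,fx=4,fy=4,interpolation=cv2.INTER_NEAREST)
def fitn(n,kx,sx,f,zoom=5):
    o=env.get_obs(); img=env.read_camera(n); C=cam(n,o)
    kp=pj(C,np.array([[*kx,.085]]))[0]; sp=pj(C,np.array([[*sx,.05]]))[0]
    near=lambda L,p:min(L,key=lambda d:np.hypot(*(np.array(d['xy'])-p)))['mask']
    k=near(env.outline_of(n,'knob'),kp); s=near(env.outline_of(n,'stand'),sp)
    K,S=up(k),up(k|s)
    nm=lambda g,x:minimize(g,x,method='Nelder-Mead',options=dict(initial_simplex=[x,x+[.008,0],x+[0,.008]],xatol=1e-4))
    r=nm(lambda p:-iou(sil(C,p,KN,.06),K),np.array(kx)); km=sil(C,r.x,KN,.06)
    q=nm(lambda p:-iou(sil(C,p,ST,0)|km,S),np.array(sx))
    print(n,'K',r.x.round(4),round(r.fun,3),'S',q.x.round(4),round(q.fun,3),'S-K mm',((q.x-r.x)*1e3).round(1))
    im=cv2.resize(img,None,fx=zoom,fy=zoom,interpolation=cv2.INTER_CUBIC)
    for (x,y),P,z0,col in((r.x,KN,.06,(0,255,255)),(q.x,ST,0,(0,255,0))):
        for h,rr in P:
            if (h,rr) in((12,29),(36,25),(60,34),(0,42)):
                cv2.polylines(im,[np.round((pj(C,circ(x,y,z0+h/1e3,rr/1e3))+.5)*zoom-.5).astype(np.int32)],True,col,1)
    u=(kp*zoom).astype(int); cv2.imwrite('pics/'+f,im[max(u[1]-300,0):u[1]+300,max(u[0]-400,0):u[0]+400,::-1])
    return r.x,q.x
E
python3 - <<'E'
from h import *
fitn('wrist',[.6155,-.1285],[.618,-.110],'fw1.png')
E
```

```text
wrist K [ 0.6142 -0.1273] -0.983 S [ 0.6168 -0.1094] -0.98 S-K mm [ 2.7 17.9]
```

View pics/fw1.png

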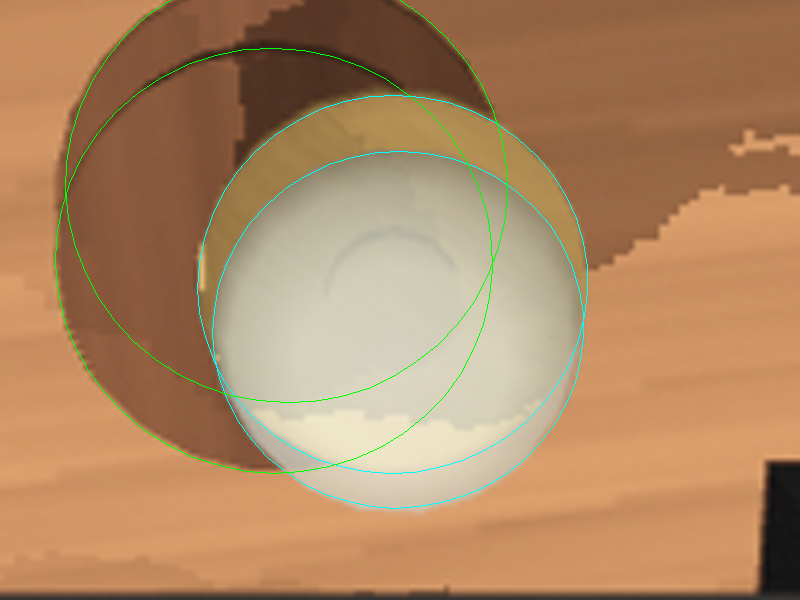

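The knob needs to go 18.1 mm along direction 81.4°. I'll align tool -x with that direction, centre over the knob and lower the open jaw to plate height, with about 14 mm clear on each side.

Emit:
carry_out(targets=[[[0,0,0],[0,2,0]],[[12,0,7],[0,0,0]],[[0,12,0],[0,0,0]],[[0,12,0],[0,0,0]],[[0,12,0],[0,0,0]],[[0,4,0],[0,0,0]],[[0,0,0],[0,0,0]]])

```text
time_s: 4.1
tool_pos: [0.6115, -0.1308, 0.108]
tool_rot: [-90.1, 0.0, -98.8]
force: [-0.8, 0.8, 0.1]
grip_width: 0.0867
```

```bash
python3 - <<'E'
from h import *
o=env.get_obs(); print(o['tool_pos'],o['tool_rot'])
im=snap('wrist','w2.png',s=1.4)
E
```

```text
[ 0.61148235 -0.13078478  0.10799247] [-9.01479033e+01  2.12284529e-02 -9.88490567e+01]
```

View pics/w2.png

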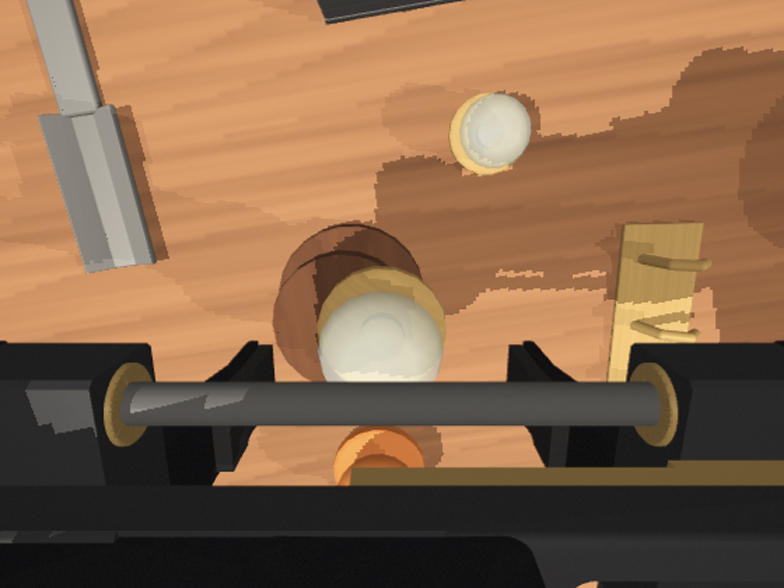

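The jaw straddles the knob with clearance, sitting 4 mm to one side. I'll correct that while lowering.

Emit:
carry_out(targets=[[[-4,0,2],[0,0,0]],[[0,8,0],[0,0,0]],[[0,8,0],[0,0,0]],[[0,8,0],[0,0,0]],[[0,7,0],[0,0,0]],[[0,6,0],[0,0,0]],[[0,4,0],[0,0,0]],[[0,0,0],[0,0,0]]])

```text
time_s: 4.95
tool_pos: [0.6145, -0.1276, 0.0677]
tool_rot: [-90.1, 0.0, -98.9]
force: [-0.2, -0.7, 0.7]
grip_width: 0.087
```

```bash
python3 - <<'E'
from h import *
o=env.get_obs(); print(o['tool_pos'],o['tool_rot'],o['force'])
snap('scene','s3.png',(205,160,335,270),6); snap('wrist','w3.png')
E
```

```text
[ 0.61450606 -0.12764255  0.0677145 ] [-9.00721401e+01  1.52789762e-03 -9.88877599e+01] [-0.20993687 -0.66016929  0.693399  ]
```

View pics/s3.png

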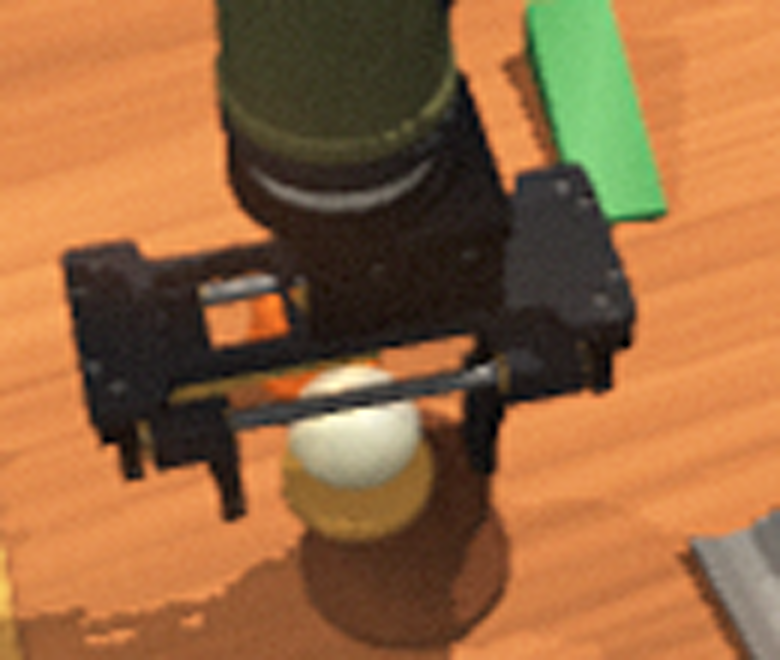

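View pics/w3.png

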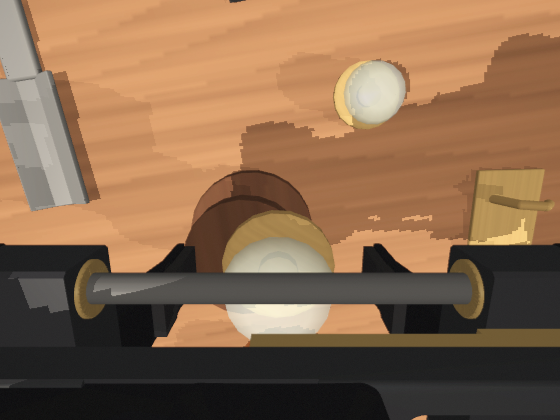

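Emit:
carry_out(targets=[[[-3,2,0],[0,0,0]],[[-3,0,0],[0,0,0]],[[-3,0,0],[0,0,0]],[[-2,0,0],[0,0,0]],[[-1.5,0,0],[0,0,0]],[[-1.5,0,0],[0,0,0]],[[-1.5,0,0],[0,0,0]],[[-1.5,0,0],[0,0,0]],[[-1.5,0,0],[0,0,0]],[[-1.5,0,0],[0,0,0]],[[0,0,0],[0,0,0]]])

```text
time_s: 6.15
tool_pos: [0.618, -0.1079, 0.0665]
tool_rot: [-90.0, -0.0, -98.9]
force: [-0.7, -1.4, 0.4]
grip_width: 0.087
```

```bash
python3 - <<'E'
from h import *
o=env.get_obs(); print(o['tool_pos'],o['tool_rot'],o['force'])
snap('scene','s4.png',(205,160,335,270),6); snap('wrist','w4.png')
E
```

```text
[ 0.61804089 -0.10785717  0.06654611] [-9.00050785e+01 -1.35230917e-02 -9.88792166e+01] [-0.6547778  -1.42704225  0.3765038 ]
```

View pics/s4.png

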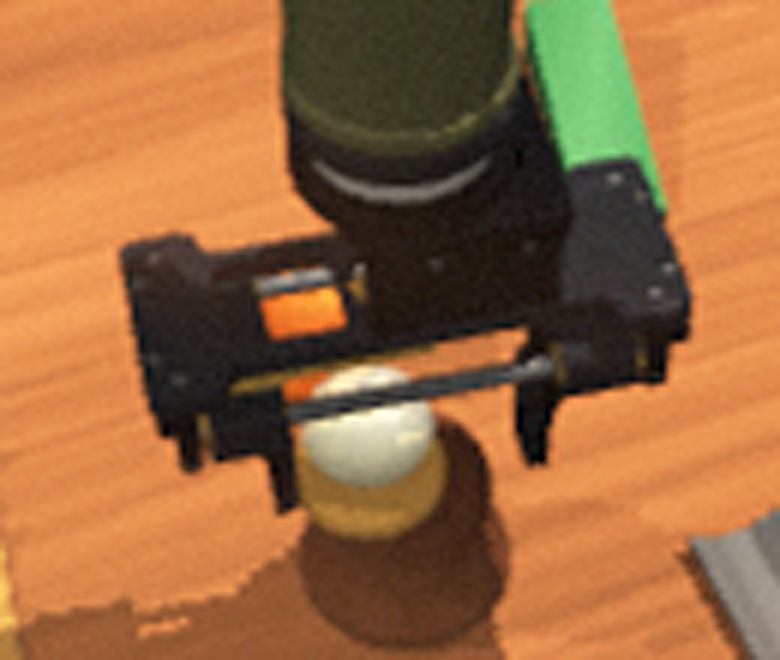

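View pics/w4.png

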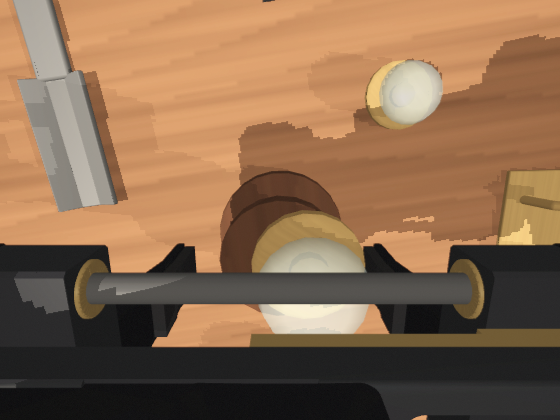

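The plate is in contact on the right and has slid about 5 mm, still upright, at about 1.5 N. I'll push 11 mm more.

Emit:
carry_out(targets=[[[-1.5,0,0],[0,0,0]],[[-1.5,0,0],[0,0,0]],[[-1.5,0,0],[0,0,0]],[[-1.5,0,0],[0,0,0]],[[-1.5,0,0],[0,0,0]],[[-1.5,0,0],[0,0,0]],[[-1,0,0],[0,0,0]],[[-1,0,0],[0,0,0]],[[0,0,0],[0,0,0]]])

```text
time_s: 7.15
tool_pos: [0.6199, -0.0967, 0.0666]
tool_rot: [-90.0, 0.0, -98.9]
force: [0.1, -1.2, 1.4]
grip_width: 0.087
```

```bash
python3 - <<'E'
from h import *
o=env.get_obs(); print(o['tool_pos'],o['tool_rot'],o['force'])
snap('scene','s5.png',(205,160,335,270),6); snap('wrist','w5.png')
E
```

```text
[ 0.61990375 -0.0967296   0.06659005] [-8.99890528e+01  7.79283377e-03 -9.88677849e+01] [ 0.05049523 -1.17983015  1.39488195]
```

View pics/s5.png

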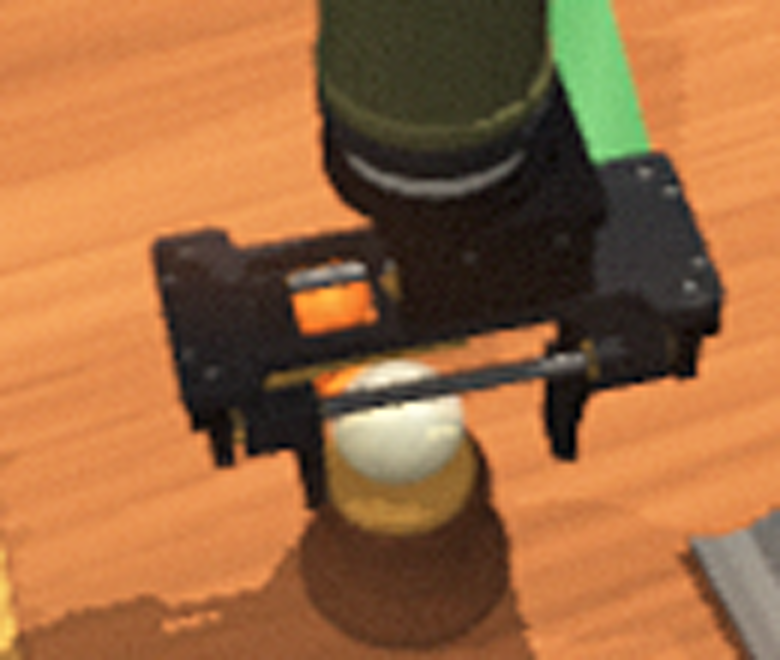

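View pics/w5.png

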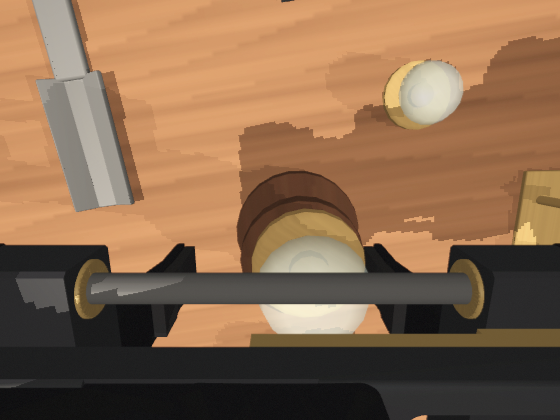

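About 1.5 mm remains by geometry. I'll push that, back off, rise and re-measure.

Emit:
carry_out(targets=[[[-1,0,0],[0,0,0]],[[-0.5,0,0],[0,0,0]],[[0,0,0],[0,0,0]],[[3,0,0],[0,0,0]],[[6,0,0],[0,0,0]],[[5,-3,0],[0,0,0]],[[0,-15,0],[0,0,0]],[[0,-20,0],[0,0,0]],[[0,-25,0],[0,0,0]],[[0,-20,-10],[0,0,0]],[[0,0,0],[0,0,0]],[[0,0,0],[0,0,0]]])

```text
time_s: 8.45
tool_pos: [0.6085, -0.1078, 0.1506]
tool_rot: [-89.9, -0.0, -98.9]
force: [-0.6, -1.6, -0.9]
grip_width: 0.0871
```

```bash
python3 - <<'E'
from h import *
o=env.get_obs(); print(o['tool_pos'])
for n in('wrist','top','scene'):
    try: fitn(n,[.6165,-.111],[.6168,-.1094],f'f2{n}.png')
    except Exception as e: print(n,e)
E
```

```text
[ 0.60845768 -0.1078223   0.15058186]
wrist K [ 0.6182 -0.1103] -0.973 S [ 0.6164 -0.1092] -0.979 S-K mm [-1.8  1.1]
top min() iterable argument is empty
scene K [ 0.6182 -0.1113] -0.962 S [ 0.6156 -0.1091] -0.967 S-K mm [-2.6  2.2]
```

View pics/f2wrist.png

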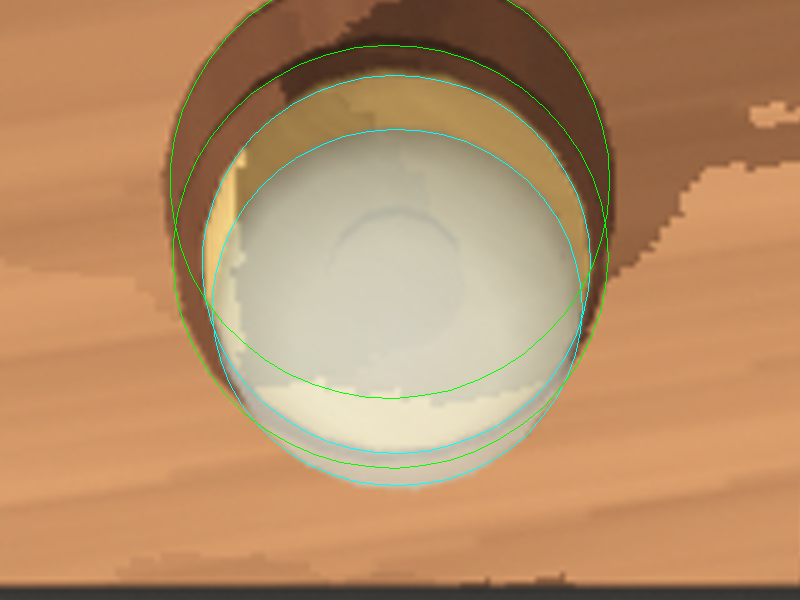

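The residual is 2–3 mm. I'll move the camera straight above the knob to check it from another angle.

Emit:
carry_out(targets=[[[0,0,-20],[0,0,0]],[[0,0,-20],[0,0,0]],[[0,0,-16],[0,0,0]],[[0,0,0],[0,0,0]],[[0,0,0],[0,0,0]]])

```text
time_s: 9.4
tool_pos: [0.5531, -0.0994, 0.1498]
tool_rot: [-89.9, -0.0, -98.9]
force: [-0.3, -0.1, 0.3]
grip_width: 0.0871
```

```bash
python3 - <<'E'
from h import *
o=env.get_obs(); print(o['tool_pos'])
for n in('wrist','scene','top'):
    try: fitn(n,[.6182,-.111],[.6164,-.1092],f'f3{n}.png')
    except Exception as e: print(n,e)
E
```

```text
[ 0.5531236  -0.09939287  0.14979454]
wrist K [ 0.6186 -0.1105] -0.976 S [ 0.6166 -0.1094] -0.968 S-K mm [-2.   1.1]
scene K [ 0.6172 -0.1103] -0.916 S [ 0.6137 -0.108 ] -0.897 S-K mm [-3.6  2.3]
top min() iterable argument is empty
```

View pics/f3wrist.png

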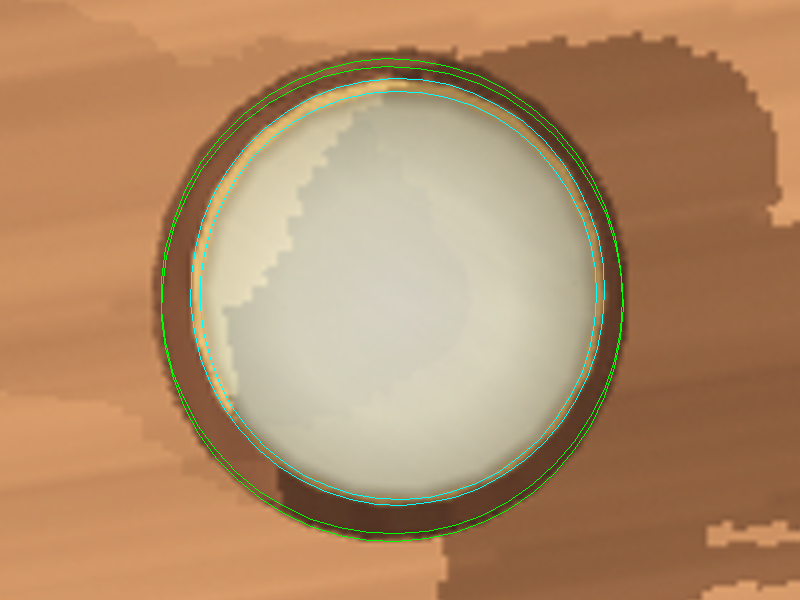

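The picture shows rim all round, and the offset is about 2.3 mm with the knob too far forward and right. That's inside tolerance, but one small nudge towards 150° will even it out. I'll turn the jaw by +69° and recentre.

Emit:
carry_out(targets=[[[0,0,0],[0,-7.7,0]],[[0,0,0],[0,-7.7,0]],[[0,0,0],[0,-7.7,0]],[[0,0,0],[0,-7.7,0]],[[0,0,0],[0,-7.7,0]],[[0,0,0],[0,-7.7,0]],[[0,0,0],[0,-7.7,0]],[[0,0,0],[0,-7.7,0]],[[0,0,0],[0,-7.7,0]],[[31,0,11],[0,0,0]],[[31,0,11],[0,0,0]],[[0,0,0],[0,0,0]]])

```text
time_s: 11.0
tool_pos: [0.6203, -0.1115, 0.1486]
tool_rot: [-89.9, -0.0, -29.6]
force: [0.4, 0.7, -0.2]
grip_width: 0.087
```

```bash
python3 - <<'E'
from h import *
o=env.get_obs(); print(o['tool_pos'],o['tool_rot'])
for n in('wrist',):
    try: fitn(n,[.6182,-.111],[.6164,-.1092],f'f4{n}.png')
    except Exception as e: print(n,e)
E
```

```text
[ 0.6202802  -0.11148312  0.14864043] [-8.98843626e+01 -3.58633210e-02 -2.96453305e+01]
wrist K [ 0.6184 -0.1109] -0.98 S [ 0.6167 -0.109 ] -0.981 S-K mm [-1.7  1.9]
```

View pics/f4wrist.png

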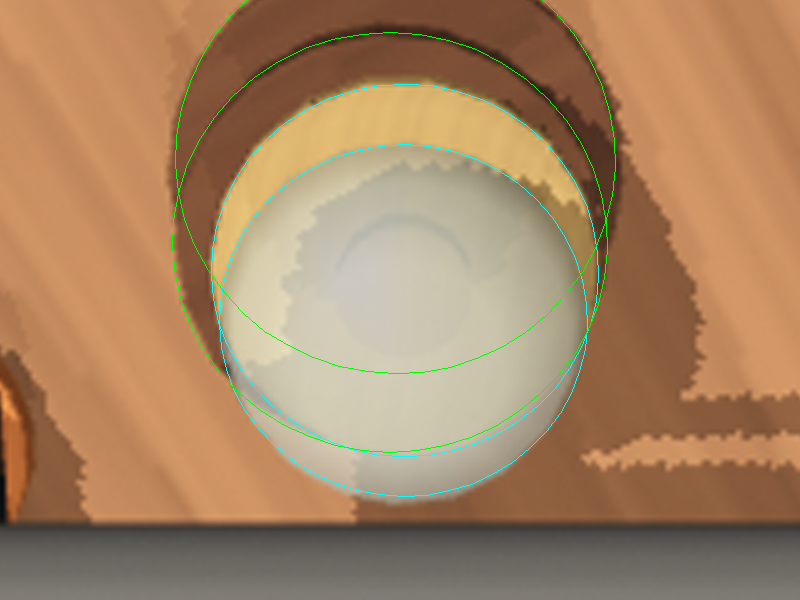

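Three views agree on about 2.4 mm, needing a push along 141°. I'll turn 9° more, centre and lower.

Emit:
carry_out(targets=[[[-1,0,0],[0,4.5,0]],[[-1,0,-0.5],[0,4.5,0]],[[0,0,0],[0,0,0]],[[0,12,0],[0,0,0]],[[0,12,0],[0,0,0]],[[0,12,0],[0,0,0]],[[0,12,0],[0,0,0]],[[0,12,0],[0,0,0]],[[0,10,0],[0,0,0]],[[0,8,0],[0,0,0]],[[0,3,0],[0,0,0]],[[0,0,0],[0,0,0]]])

```text
time_s: 12.35
tool_pos: [0.6152, -0.11, 0.0681]
tool_rot: [-90.0, 0.0, -38.6]
force: [0.3, -0.2, 0.8]
grip_width: 0.0868
```

```bash
python3 - <<'E'
from h import *
o=env.get_obs(); print(o['tool_pos'],o['tool_rot'],o['force'])
snap('wrist','w6.png')
E
```

```text
[ 0.61524982 -0.10995374  0.06807071] [-9.00187997e+01  3.46604716e-02 -3.85803344e+01] [ 0.34319422 -0.17777082  0.82463856]
```

View pics/w6.png

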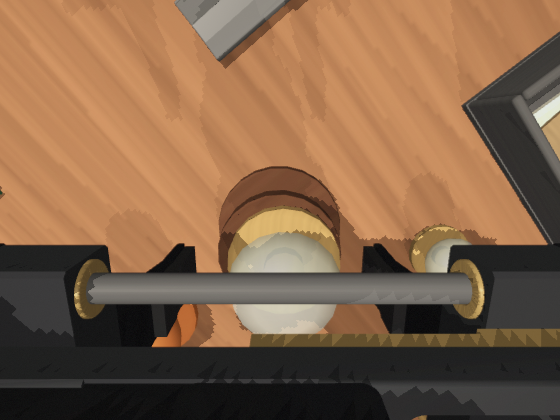

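Emit:
carry_out(targets=[[[-3,1.5,0],[0,0,0]],[[-3,0,0],[0,0,0]],[[-2,0,0],[0,0,0]],[[-1,0,0],[0,0,0]],[[-1,0,0],[0,0,0]],[[-1,0,0],[0,0,0]],[[-1,0,0],[0,0,0]],[[-1,0,0],[0,0,0]],[[-0.5,0,0],[0,0,0]],[[0,0,0],[0,0,0]]])

```text
time_s: 13.4
tool_pos: [0.6051, -0.1019, 0.0672]
tool_rot: [-90.0, -0.0, -38.6]
force: [0.8, -0.1, -1.1]
grip_width: 0.0872
```

Emit:
carry_out(targets=[[[-0.8,0,0],[0,0,0]],[[0,0,0],[0,0,0]],[[3,0,0],[0,0,0]],[[6,0,0],[0,0,0]],[[5,-3,0],[0,0,0]],[[0,-15,0],[0,0,0]],[[0,-20,0],[0,0,0]],[[0,-25,0],[0,0,0]],[[0,-20,0],[0,0,0]],[[0,0,0],[0,0,0]],[[0,0,0],[0,0,0]]])

```text
time_s: 14.5
tool_pos: [0.6155, -0.1098, 0.1509]
tool_rot: [-90.0, -0.1, -38.6]
force: [-0.3, -0.8, 0.0]
grip_width: 0.0869
```

```bash
python3 - <<'E'
from h import *
o=env.get_obs(); print(o['tool_pos'],o['tool_rot'])
fitn('wrist',[.617,-.1095],[.6164,-.1092],f'f5w.png')
E
```

```text
[ 0.61547704 -0.10981873  0.15086001] [-8.99806439e+01 -6.69034738e-02 -3.85839756e+01]
wrist K [ 0.6166 -0.1097] -0.981 S [ 0.6165 -0.1094] -0.981 S-K mm [-0.1  0.4]
```

View pics/f5w.png

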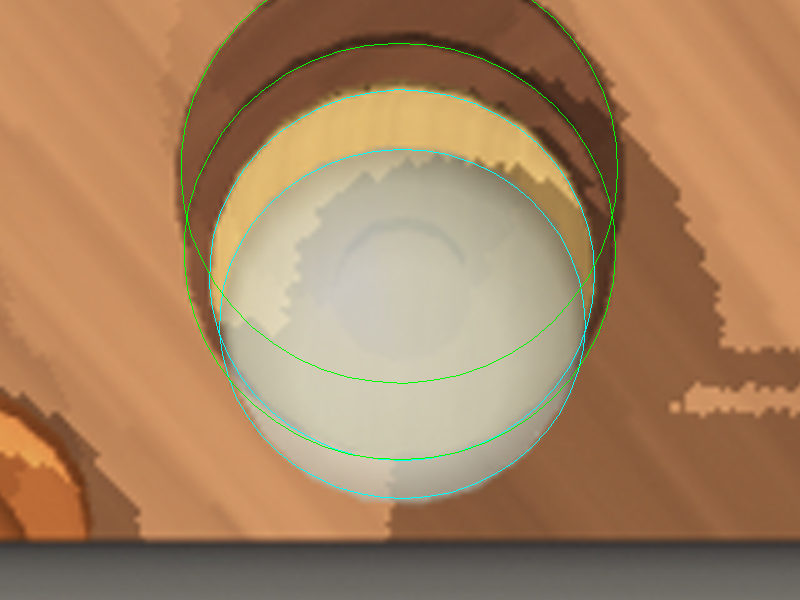

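The knob and stand centres now agree to 0.4 mm, and the rim is even on both sides. The gripper is clear and still, so I'll hand it in.

```bash
python3 - <<'E'
from h import *
snap('scene','end.png',s=1.4); print(env.get_obs()['joint_velocities'].round(2)); print(env.sign_off())
E
```

```text
[ 0.02  0.18 -0.06 -0.1  -0.03 -0.01 -0.04]
the job is handed in; nothing more can be done
None
```

View pics/end.png

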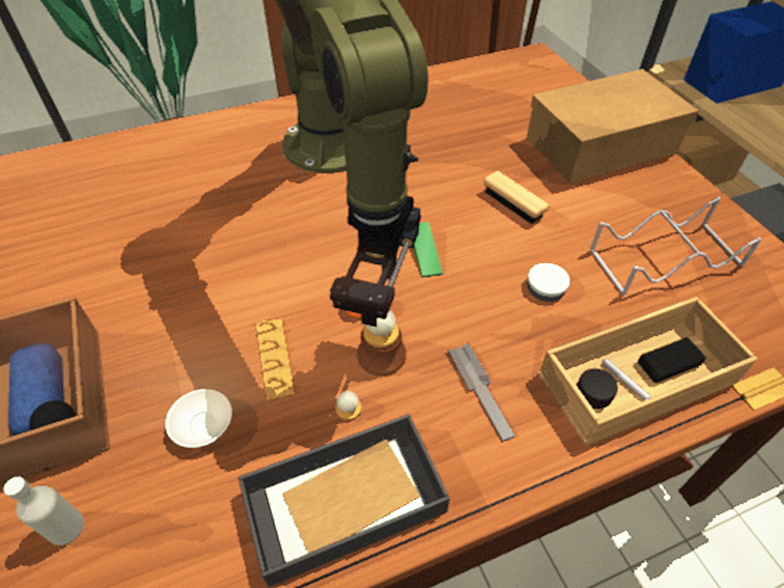

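The glass knob now stands centred on its stand, and I handed the job in at about 15 s of the 45 s allowed. I moved it with two slow one-finger pushes at the edge of its metal plate, about 18 mm and then 2.4 mm. The force readings at each stop in the pushes stayed under about 2 N, and the knob was never squeezed or lifted.

**Last checks:** a fit in the wrist camera puts the knob's axis 0.4 mm from the middle of the stand's top. The knob is upright, and the stand is within about 0.5 mm of where it began. The gripper was about 37 mm above the knob when I handed in, and everything else looks unmoved in the last scene picture.

**Checks that failed or disagreed:**
- **After the first push:** the scene camera gave a 3.4–4.3 mm offset where the wrist camera gave about 2.2 mm. The larger scene figure came from a poorer fit.
- **Top camera:** it returned no detection once the arm was over the stand, so it could not confirm the result.
- **Final position:** the 0.4 mm figure rests on the wrist camera alone.

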